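# Scrub the sampler's rinse cup and close its drawer

## Task

Take the brush out of its steel pot and scrub the white rinse cup that leans in the sampler's open drawer: keep the brush in line with the cup and make three full strokes, each time down close to the bottom of the cup and then up until the brush's foot is past the cup's mid-depth, never jabbing the porcelain. Then set the brush down upright in its pot, not dropping it, and let go; last, push the drawer fully home against its stop. Leave the bottle, the jar and the flow meter where they stand.

Things in the scene. Friction and masses are not known exactly. Their poses are not given: they have to be found in the camera images.
- brush: Loose brush, 215 mm long, 0.13 kg, standing in the pot, leaning a few degrees at most. Origin: centre of its flat foot; +z runs from foot to handle end; round about z. Blue rigid bristle head z 0-64 mm, diameter 46 mm (foot tapers to 36), steel stem 10 mm thick to z 125, orange handle 26 mm thick z 125-215; grip it at z 185 mm. It stands by itself when let go.
- pot: Heavy fixed steel pot for the brush. Origin at the centre of its underside, on the table; z up. Outer diameter 68 mm (a 90 mm foot disc, 4 mm thick), inner diameter 60 mm, height 75 mm, inner floor 6 mm above the origin.
- cup: White porcelain cup fixed in the drawer, moving with it, leaning 36 degrees from vertical with its mouth towards the drawer's front. Origin: centre of its underside; +z is its axis, from bottom out through the mouth. Outer diameter 66 mm, inner 58 mm, inner floor at z = 5 mm, rim at z = 105 mm. It bears 40 N at most.
- sampler: Grey bench-top sampler, a fixed box 300 mm deep, 240 mm wide and 215 mm high (227 with its lid). Origin on the table, 50 mm in front of the middle of its front face; +x points into the box, so the drawer comes out along -x. With the drawer home its front panel still stands 62 mm proud of the front face.
- drawer (a joint): How far the sampler's low drawer is open, m: 0 is fully home against its end stop (the cup is then inside the box), 0.17 is fully open. It slides on friction of about 6 N plus light damping (12 N per m/s) and stays where it is left.
- drawer_push (a point): Middle of the outer face of the drawer's blue front panel, 40 mm above the table; +x is the closing direction, +y along the panel. The panel is 200 mm wide, 4 to 74 mm above the table, with free space in front of it. The cup's rim stands 60 mm behind this face, 100 to 145 mm above the table.
- bottle: Bystander: amber bottle, 66 mm thick, 140 mm high. Origin at the centre of its underside.
- jar: Bystander: white jar with a blue cap, 60 mm thick, 75 mm high. Origin at the centre of its underside.
- meter: Bystander: flow meter, clear block on a 70 mm square black foot, 114 mm high. Origin at the centre of its underside.
There are look-alikes about, which are no part of the job. Of the things that look like the brush, the larger one is meant.

How it is judged (in metres and radians):
On the way, in this order (a step that is already met when the one before it is completed fails the run):
1. first stroke down: the brush's foot inside the cup within 16 mm of its inner floor, brush in line with the cup within 16 degrees (x of brush in the frame of cup between -0.029 and 0.029 m and y of brush in the frame of cup between -0.029 and 0.029 m and angle between the z axis of brush and the z axis of cup, either way round below 0.28 rad and z of brush in the frame of cup between -0.005 and 0.021 m), for 0.05 s.
2. first stroke up: the foot more than 47 mm above the inner floor and still in the cup, in line within 16 degrees (x of brush in the frame of cup between -0.029 and 0.029 m and y of brush in the frame of cup between -0.029 and 0.029 m and angle between the z axis of brush and the z axis of cup, either way round below 0.28 rad and z of brush in the frame of cup between 0.052 and 0.11 m), for 0.05 s.
3. second stroke down: the brush's foot inside the cup within 16 mm of its inner floor, brush in line with the cup within 16 degrees (all of step 1), for 0.05 s.
4. second stroke up: the foot more than 47 mm above the inner floor and still in the cup, in line within 16 degrees (all of step 2), for 0.05 s.
5. third stroke down: the brush's foot inside the cup within 16 mm of its inner floor, brush in line with the cup within 16 degrees (all of step 3), for 0.05 s.
6. third stroke up: the foot more than 47 mm above the inner floor and still in the cup, in line within 16 degrees (all of step 4), for 0.05 s.
7. the brush is lowered into its pot while held, its foot within 20 mm of the pot's inner floor (horizontal distance between brush and pot below 0.018 m and angle between brush's own z axis and vertical below 0.25 rad and z of brush in the frame of pot below 0.026 m and contact force between the fingers and brush above 0.5 N), for 0.05 s.
8. the brush stands in its pot, let go (horizontal distance between brush and pot below 0.018 m and angle between brush's own z axis and vertical below 0.25 rad and z of brush in the frame of pot below 0.016 m and contact force between the arm and brush below 0.1 N and linear speed of brush below 0.05 m/s), for 0.2 s.
9. the drawer is home, within 4 mm of its stop (value of joint drawer below 0.004 m), for 0.2 s.
At the end, for the whole second after the job is handed in: The brush stands at rest in its pot (foot within 18 mm of the pot's axis and 10 mm of its inner floor, leaning less than 14 degrees) and the drawer is home within 4 mm of its stop (horizontal distance between brush and pot below 0.018 m and angle between brush's own z axis and vertical below 0.25 rad and z of brush in the frame of pot below 0.016 m and linear speed of brush below 0.03 m/s and value of joint drawer below 0.004 m); the robot touches nothing.
It fails at once if the cup is pressed with more than 40 N (contact force between cup and anything else above 40 N).
It fails at once if the bottle is moved more than 30 mm or tipped (distance of bottle from where it was at the start of the episode above 0.03 m or angle between bottle's own z axis and vertical above 0.4 rad).
It fails at once if the jar is moved more than 30 mm or tipped (distance of jar from where it was at the start of the episode above 0.03 m or angle between jar's own z axis and vertical above 0.4 rad).
It fails at once if the meter is moved more than 30 mm or tipped (distance of meter from where it was at the start of the episode above 0.03 m or angle between meter's own z axis and vertical above 0.4 rad).
It also fails if it takes over 67 s, if anything falls off the work surface, if the arm or the gripper's body presses on something with over 40 N, if the wrist force passes 120 N, or if a joint passes its speed limit or range.

## Robot

A 6-joint arm with a two-finger parallel gripper is mounted at the origin on the work surface. World frame = base frame: x ahead of the robot, y to its left, z up, the work surface at z = 0. Lengths are in m, angles in degrees, forces in N, time in s.
With the tool pointing down it reaches from about 0.25 to 0.725 m from the base axis. Payload 9.7 kg.
Tool frame: the origin (TCP) lies between the finger pads; the fingertips stand 11 mm ahead of it and the grasp point (between the pads) lies 8 mm behind it; y points along the fingers, x is the direction in which the jaws open and shut, and the axes are right-handed (so a half turn about y gives the same grasp; the last joint's range is limited). The gripper opens to 85 mm and grips with 20 to 120 N. Pads are 22 mm wide; open, the fingers measure 114 mm over their backs; the gripper's body (76 mm by 85 mm) begins 54 mm behind the grasp point. The pads swing forward as they close: fully open they stand 13 mm farther back than shut.
Start: joints at [-73.396, 4.979, 10.078, 95.1, 0, 90], TCP at [0.157, -0.527, 0.242] pointing down, gripper open.
Joint ranges: [-179.16, 179.16], [-48.56, 103.87], [-65.8, 70.77], [-126.05, 130.52], [-82.76, 87.17], [-180, 180]. Speed limits (degrees/s): [127.2, 127.2, 147.25, 180, 180, 180].

## Interface

Orientations are given as [roll, pitch, yaw] about the fixed x, y, z axes, in that order (R = Rz(yaw) Ry(pitch) Rx(roll)).
In Python, from workcell import bot, vision gives the robot as it stands. The module is installed in compiled form; this text tells all that it offers.
- The arm moves only by the shell command python3 -m crank 'ROWS' [OPENING] [FORCE]. ROWS is text: rows parted by semicolons, each of 6 numbers parted by spaces: the shift along the tool's x, y, z in m, then the turn, a rotation vector about the tool's x, y, z in rad. A call has 1 to 8 rows; each row is the pose to reach, as a shift and turn from the pose commanded when the call began, along the tool's axes at that moment; what a row does not reach only later rows make up. A row lasts 1/10 s, in which the tool goes at most 50 mm and 8.59 degrees, less where a joint would pass 70% of its speed; a pose out of reach is approached as far as the arm can. A call with a gripper value outside its range is refused whole. OPENING is the gripper's target within -1 to 1 (shut at 1, half-way at 0, fully open at -1), set as the call begins (- or left out, the last holds). The fingers move at their own pace and stop on an object; FORCE is the grip in N (left out, the last holds). Time passes only in rows, so rows that repeat a pose let the fingers close. It gives the time, the measured TCP pose, the force and the opening at its end, in the units of the state.
- bot.get_obs(): the state, without advancing time (a new reading comes with each control period).
- vision.camera(name): name is "scene" or "top"; returns the picture (400x640x3 uint8, red, green, blue); there is no depth.
- vision.get_calibration(name): a dict with "fx", "fy", "cx", "cy" (pixels), "distortion" ([k1, k2, p1, p2, k3] as OpenCV has them; the pictures are not rectified), "rvec" (rotation vector, rad) and "tvec" (3), from world to camera coordinates, as OpenCV has them. Camera axes: x right, y down, z forward; pixel columns grow to the right and rows downward; lengths in m; the calibration is good to about 2 mm. A picture is of the moment at which its call begins. get_calibration takes no time and is no camera call.
- bot.job_done(): hands the job in, once; it reports no verdict.
The state is a dict: "time": time; "q": joint angles; "qd": joint speeds; "joint_efforts": joint torques, N m; "ee_pos": TCP position; "tcp_rot": TCP orientation; "wrist_force": force on the tool from outside, world axes, zero at the start; "torque": the same for the moment, N m; "opening": finger opening in m.
Only numpy, scipy, OpenCV 4.12 (cv2) and the standard library are available. Lean on these libraries where they do the work, as an engineer would, in place of code of your own. Each camera call takes 0.05 s, during which the arm holds its last target. There are 200 camera calls.

## Working session

There is one attempt and no reset: what is moved stays moved. The work goes in short steps, Python scripts to look and compute and a shell command to move; the robot and the scene stay as the last step left them, time stands still between calls to the robot, and variables do not carry over. Pictures are saved under pics/ and viewed, about 8 in all and at most 12, crops included, and the job is handed in when it is done.

```bash
mkdir -p pics
python3 - <<'E'
from workcell import bot, vision
import cv2
for n in ("scene","top"):
    im=vision.camera(n); cv2.imwrite(f"pics/{n}0.png",im[:,:,::-1])
    c=vision.get_calibration(n); print(n,c)
print(bot.get_obs())
E
```

```text
scene {'fx': 515.2024306015161, 'fy': 515.2024306015161, 'cx': 318.86726263013935, 'cy': 199.47565869439595, 'distortion': array([-0.07492269,  0.        ,  0.        ,  0.        ,  0.        ]), 'rvec': array([ 2.11719825,  1.2415395 , -0.46612386]), 'tvec': array([-0.35744038, -0.33120789,  1.73420897])}
top {'fx': 407.19325028665367, 'fy': 407.19325028665367, 'cx': 319.6150428871726, 'cy': 201.55535023686426, 'distortion': array([-0.10323432,  0.        ,  0.        ,  0.        ,  0.        ]), 'rvec': array([ 2.1054443 , -2.12374893,  0.21747297]), 'tvec': array([0.05322409, 0.62860131, 1.03438706])}
{'time': 0.1, 'q': array([-7.33969842e+01,  5.00640877e+00,  1.00407829e+01,  9.51028320e+01,
       -1.86347358e-03,  8.99987302e+01]), 'qd': array([-0.01615349, -0.07464334,  0.17729325, -0.01521653, -0.0387568 ,
        0.03644148]), 'joint_efforts': array([ 7.92045539e-04, -5.21556866e+01,  4.65655768e+01,  1.59081013e-02,
        4.45883177e-05, -1.62470502e-05]), 'ee_pos': array([ 0.15708833, -0.52687221,  0.24168478]), 'tcp_rot': array([-9.00018620e+01,  6.84579224e-02, -7.33957144e+01]), 'wrist_force': array([ 0.39536079, -0.67985272,  0.17650245]), 'torque': array([-0.01441511, -0.01631562, -0.02456762]), 'opening': 0.08530492047578171}
```

View pics/scene0.png

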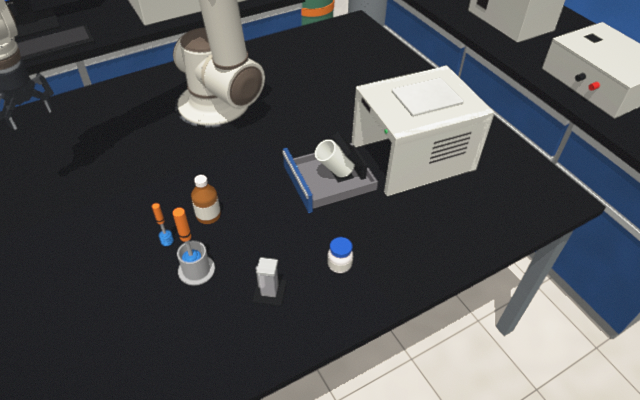

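View pics/top0.png

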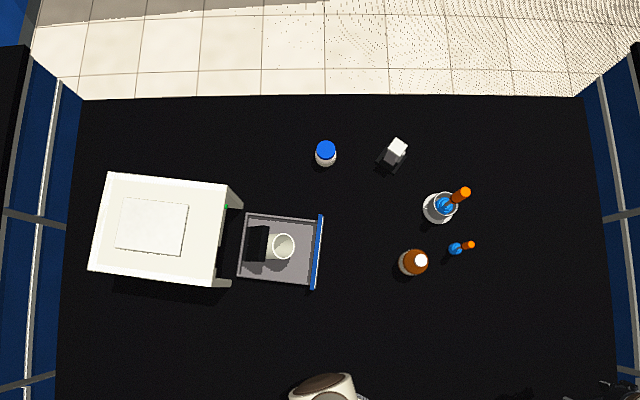

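Run:
```python
import cv2,numpy as np
s=cv2.imread("pics/scene0.png");t=cv2.imread("pics/top0.png")
def crop(im,x,y,w,h,k): return cv2.resize(im[y:y+h,x:x+w],None,fx=k,fy=k,interpolation=cv2.INTER_NEAREST)
A=crop(t,230,200,100,75,4);B=crop(s,280,130,100,75,4)
C=crop(t,385,175,100,75,4);D=crop(s,145,195,100,75,4)
o=np.vstack([np.hstack([A,B]),np.hstack([C,D])])
for i in range(0,800,40): cv2.line(o,(i,0),(i,6),(0,255,255),1);cv2.line(o,(i,300),(i,306),(0,255,255),1)
for j in range(0,600,40): cv2.line(o,(0,j),(6,j),(0,255,255),1);cv2.line(o,(400,j),(406,j),(0,255,255),1)
cv2.imwrite("pics/crops.png",o)
```

```text
(no output)
```

View pics/crops.png

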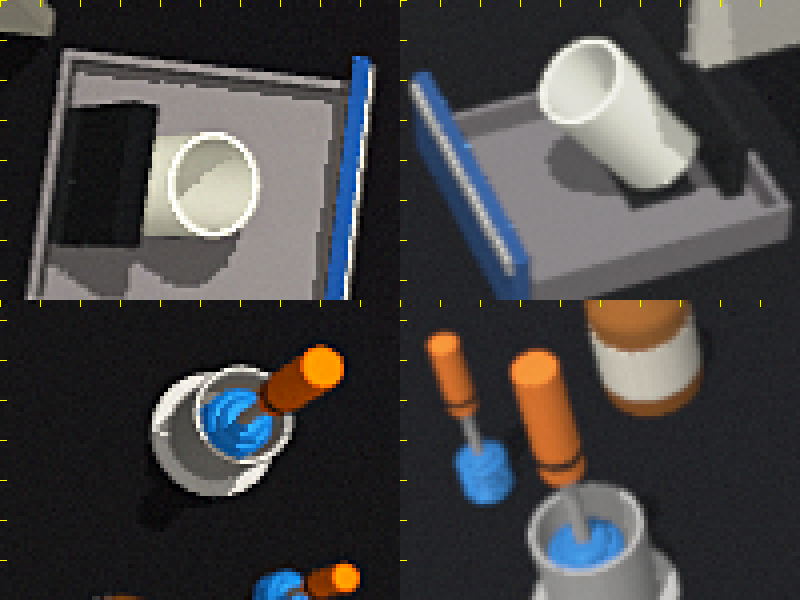

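```bash
cat > h.py <<'E'
import cv2,numpy as np
from scipy.optimize import least_squares
from scipy.spatial.transform import Rotation as Ro
from workcell import bot, vision
C={n:vision.get_calibration(n) for n in("scene","top")}
def K(c): return np.array([[c["fx"],0,c["cx"]],[0,c["fy"],c["cy"]],[0,0,1]])
def proj(n,P):
    c=C[n]; return cv2.projectPoints(np.asarray(P,float).reshape(-1,3),c["rvec"],c["tvec"],K(c),c["distortion"])[0].reshape(-1,2)
def ray(n,uv):
    c=C[n]; R=cv2.Rodrigues(c["rvec"])[0]
    p=cv2.undistortPoints(np.array(uv,float).reshape(1,1,2),K(c),c["distortion"]).ravel()
    return -R.T@c["tvec"], R.T@np.r_[p,1]
def onplane(n,uv,z):
    o,d=ray(n,uv); return o+d*(z-o[2])/d[2]
def tri(a,b):
    o1,d1=ray("scene",a);o2,d2=ray("top",b)
    s=np.linalg.lstsq(np.c_[d1,-d2],o2-o1,rcond=None)[0]
    p,q=o1+s[0]*d1,o2+s[1]*d2; return (p+q)/2,np.linalg.norm(p-q)
def ring(c,ax,r,n=48):
    ax=ax/np.linalg.norm(ax);u=np.cross(ax,[0.3,1,.2]);u/=np.linalg.norm(u);v=np.cross(ax,u)
    t=np.linspace(0,2*np.pi,n,endpoint=False)[:,None]
    return c+r*(np.cos(t)*u+np.sin(t)*v)
def biggest(m):
    k,l,st,ce=cv2.connectedComponentsWithStats(m.astype(np.uint8)); return l==1+np.argmax(st[1:,4])
def mom(m):
    M=cv2.moments(m) 
    a=M["m00"]; return np.r_[M["m10"]/a,M["m01"]/a,np.sqrt([M["mu20"]/a,M["mu02"]/a]),M["mu11"]/a/8]
def hullmom(n,P): return mom(cv2.convexHull(proj(n,P).astype(np.float32)))
def orange(im,lo=8,hi=17):
    h=cv2.cvtColor(im,cv2.COLOR_BGR2HSV); return (h[...,0]>=3)&(h[...,0]<=18)&(h[...,1]>150)&(h[...,2]>60)
E
python3 - <<'E'
from h import *
I={n:cv2.imread(f"pics/{n}0.png") for n in C}
for n in C: print(n,"cam",ray(n,(320,200)))
roi={"top":(slice(183,218),slice(440,480)),"scene":(slice(205,245),slice(168,195))}
T={}
for n in C:
    m=np.zeros((400,640),bool); m[roi[n]]=orange(I[n])[roi[n]]
    m=cv2.morphologyEx(biggest(m).astype(np.uint8),cv2.MORPH_CLOSE,np.ones((3,3))); 
    T[n]=mom(m*255); print(n,m.sum(),T[n])
def handle(p):
    b=np.r_[p[0],p[1],p[2]];ax=np.r_[p[3],p[4],1];ax/=np.linalg.norm(ax)
    return np.r_[ring(b+ax*.125,ax,.013),ring(b+ax*.215,ax,.013)]
pot=onplane("top",(446,203.5),.075);print("pot",pot, onplane("scene",(191.75,250),.075))
f=lambda p:np.r_[hullmom("top",handle(p))-T["top"],hullmom("scene",handle(p))-T["scene"]]
r=least_squares(f,[pot[0],pot[1],.006,0,0],diff_step=1e-4,x_scale=[.01,.01,.01,.1,.1]);print("brush",r.x,np.round(r.fun,2))
rc,e=tri((325.3,150.5),(283.5,246.25));print("rim centre",rc,e)
# panel top edge pts
for uv in [(230+372/4,200+65/4),(317,220),(322,215),(311,290),(316,288)]: print(uv,onplane("top",uv,.074))
E
```

```text
scene cam (array([ 1.40077772, -0.39893484,  1.06000747]), array([-0.58101224,  0.34302126, -0.73808337]))
top cam (array([0.4066677 , 0.0500052 , 1.14019729]), array([ 0.20613354, -0.00300226, -0.97852718]))
scene 404 [181.37623762 223.52722772   4.19771622   9.29397501   2.62093483]
top 231 [460.04761905 194.72727273   5.52384684   4.19947337  -1.72348485]
pot [ 0.61852832 -0.29289551  0.075     ] [ 0.6183919  -0.28840566  0.075     ]
brush [ 0.6206407  -0.29742919  0.0063709  -0.0078951   0.01342009] [-0.22 -0.06  0.09  0.08 -0.13 -0.2  -0.01 -0.07  0.25  0.05]
rim centre [0.5050209  0.14128401 0.11571623] 0.0032842794400303223
(323.0, 216.25) [0.58712375 0.03916232 0.074     ]
(317, 220) [0.57718808 0.05516261 0.074     ]
(322, 215) [0.59051252 0.0417835  0.074     ]
(311, 290) [0.39502405 0.07196651 0.074     ]
(316, 288) [0.39999837 0.05907422 0.074     ]
```

```bash
cat > ov.py <<'E'
from h import *
I={n:cv2.imread(f"pics/{n}0.png") for n in C}
h=cv2.cvtColor(I["top"],cv2.COLOR_BGR2HSV)
L=[];Rr=[]
for y in range(222,284):
    x=np.where((h[y,300:335,0]>100)&(h[y,300:335,0]<125)&(h[y,300:335,1]>120)&(h[y,300:335,2]>70))[0]+300
    L.append(onplane("top",(x.min()-.5,y),.074));Rr.append(onplane("top",(x.max()+.5,y),.074))
for S in (L,Rr):
    S=np.array(S);p=np.polyfit(S[:,0],S[:,1],1);print("edge slope deg",np.degrees(np.arctan(p[0])),"y at .5",np.polyval(p,.5),np.std(S[:,1]-np.polyval(p,S[:,0])))
yaw=-np.arctan(p[0]) 
# cup: fit rim centre to both
g=lambda c:np.r_[proj("top",ring(c,ax,.033)).mean(0)-(283.1,245.8),proj("scene",ring(c,ax,.033)).mean(0)-(324.75,149.85)]
X=np.array([-p[0],1,0]);X/=np.linalg.norm(X);s,c_=np.sin(np.radians(36)),np.cos(np.radians(36))
ax=-s*X+c_*np.array([0,0,1])
r=least_squares(g,[.505,.141,.118]);rim=r.x;print("rim",rim,r.fun,"X",X,"origin",rim-.105*ax)
o=rim-.105*ax
pot=onplane("top",(445.6,203.1),.075);print("pot",pot)
P2=[.6195,-.2925]
br=np.array([.6206,-.2974,.0064]);ba=np.array([-.0079,.0134,1]);ba/=np.linalg.norm(ba)
Z=np.array([0,0,1.])
sets=[ring(rim,ax,.033),ring(rim,ax,.029),ring(o,ax,.033),ring(np.r_[P2,.075],Z,.034),ring(np.r_[P2,.004],Z,.045),ring(br+.215*ba,ba,.013),ring(br+.125*ba,ba,.013)]
out=[]
for n,x,y in(("top",230,200),("scene",280,130),("top",385,175),("scene",145,205)):
    im=cv2.resize(I[n][y:y+75,x:x+100],None,fx=4,fy=4,interpolation=cv2.INTER_NEAREST)
    for q in sets: cv2.polylines(im,[np.int32(np.round((proj(n,q)-(x,y)+.5)*4))],True,(0,0,255),1)
    out.append(im)
cv2.imwrite("pics/ov.png",np.vstack([np.hstack(out[:2]),np.hstack(out[2:])]))
E
python3 ov.py
```

```text
edge slope deg -7.159947944454029 y at .5 0.0645755213592498 0.0007489460265290341
edge slope deg -7.206015230117787 y at .5 0.052932978748710294 0.0007623695224496651
rim [0.50531565 0.14056151 0.11900008] [-0.1181884  -0.05533663 -0.14015527  0.01880625] X [0.12543739 0.99210154 0.        ] origin [0.51305732 0.20179149 0.0340533 ]
pot [ 0.61963786 -0.29187339  0.075     ]
```

View pics/ov.png

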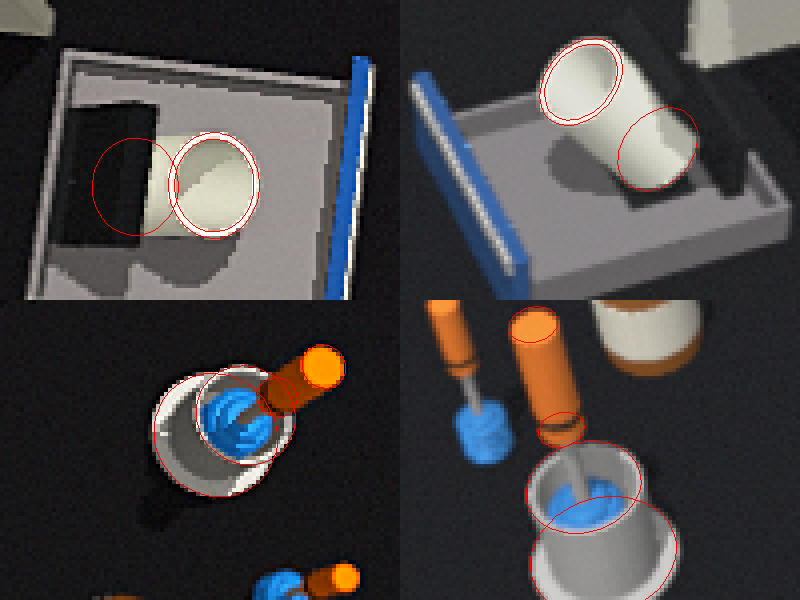

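```bash
cat >> h.py <<'E'
X=np.array([.1254,.9921,0]);ax=-np.sin(np.radians(36))*X+np.cos(np.radians(36))*np.array([0,0,1.])
cupo=np.array([.5131,.2018,.0341])
def Rt(back,x):  # tool y = -back (back points from fingertips to wrist)
    y=-np.asarray(back,float);y/=np.linalg.norm(y);x=np.asarray(x,float);x=x-y*(x@y);x/=np.linalg.norm(x)
    return np.c_[x,y,np.cross(x,y)]
E0=np.array([.9921,-.1254,0])
def row(pos,R,label=""):
    o=bot.get_obs();R0=Ro.from_euler("xyz",o["tcp_rot"],degrees=True).as_matrix()
    d=R0.T@(np.asarray(pos)-o["ee_pos"]);w=Ro.from_matrix(R0.T@R).as_rotvec()
    print(label,np.round(np.r_[d,w],4),"dist %.3f turn %.1f"%(np.linalg.norm(d),np.degrees(np.linalg.norm(w))))
E
python3 - <<'E'
from h import *
ba=np.array([-.0079,.0134,1]);p=np.array([.6206,-.2974,.0064])+.2*ba
p[2]=.30; row(p,Rt([0,0,1],E0),"above")
# small brush
for n in C:
    m=orange(cv2.imread(f"pics/{n}0.png"))
    k,l,st,ce=cv2.connectedComponentsWithStats(m.astype(np.uint8));print(n,[(st[i].tolist(),ce[i].round(1).tolist()) for i in range(1,k) if st[i,4]>20])
print(tri((156.5,206),(471.,244.)))
E
```

```text
above [-9.0500e-02 -5.8200e-02  5.0900e-01 -7.0000e-04 -1.1553e+00 -1.1000e-03] dist 0.520 turn 66.2
scene [([302, 0, 32, 17, 249], [317.5, 10.6]), ([191, 184, 26, 23, 432], [203.6, 195.7]), ([151, 203, 13, 21, 165], [157.5, 212.7]), ([172, 207, 19, 35, 394], [181.3, 223.2]), ([197, 215, 23, 9, 63], [208.9, 220.5])]
top [([449, 186, 22, 18, 197], [459.5, 195.1]), ([460, 240, 15, 10, 80], [467.5, 245.0]), ([403, 249, 26, 26, 364], [413.4, 261.6])]
(array([ 0.50283105, -0.32651698,  0.13986405]), np.float64(0.004563613860292895))
```

```bash
python3 -m crank '-0.009 -0.006 0.051 0 -0.116 0; -0.018 -0.012 0.1 0 -0.231 0; -0.027 -0.017 0.15 0 -0.347 0; -0.036 -0.023 0.2 0 -0.462 0; -0.045 -0.029 0.25 0 -0.578 0; -0.054 -0.035 0.3 0 -0.693 0; -0.063 -0.041 0.35 0 -0.809 0; -0.072 -0.047 0.4 0 -0.924 0' -1 40
python3 - <<'E'
from h import *
ba=np.array([-.0079,.0134,1]);p=np.array([.6206,-.2974,.0064])+.2*ba
p[2]=.30; row(p,Rt([0,0,1],E0),"above")
E
```

```text
time: 0.9
ee_pos: [0.5134, -0.3465, 0.2881]
tcp_rot: [-90.0, 0.0, -20.2]
wrist_force: [0.7, -1.1, 0.2]
opening: 0.0855
above [ 0.0813 -0.0119  0.085  -0.     -0.2264 -0.0004] dist 0.118 turn 13.0
```

```bash
python3 -m crank '0.027 -0.004 0.028 0 -0.075 0; 0.054 -0.008 0.057 0 -0.15 0; 0.081 -0.012 0.085 0 -0.226 0; 0.081 -0.012 0.085 0 -0.226 0; 0.081 -0.012 0.085 0 -0.226 0'
python3 - <<'E'
from h import *
ba=np.array([-.0079,.0134,1]);p=np.array([.6206,-.2974,.0064])+.177*ba
row(p,Rt([0,0,1],E0),"down");print(bot.get_obs()["q"].round(1))
E
```

```text
time: 1.4
ee_pos: [0.6181, -0.296, 0.2987]
tcp_rot: [-90.0, 0.1, -7.5]
wrist_force: [-0.1, 0.8, 0.1]
opening: 0.085
down [ 0.0012  0.1153  0.0011 -0.0005 -0.0043 -0.0021] dist 0.115 turn 0.3
[-25.6  28.7  45.9 107.4  -0.   71.9]
```

```bash
python3 -m crank '0.001 0.025 0.001 0 0 0; 0.001 0.05 0.001 0 0 0; 0.001 0.075 0.001 0 0 0; 0.001 0.095 0.001 0 0 0; 0.001 0.115 0.001 0 0 0; 0.001 0.115 0.001 0 0 0; 0.001 0.115 0.001 0 0 0'; python3 -c "
from h import *
o=bot.get_obs();print(o['ee_pos'],o['wrist_force'])
ims=[]
for n,x,y in(('top',385,150),('scene',110,150)):
    ims.append(cv2.resize(cv2.cvtColor(vision.camera(n),cv2.COLOR_RGB2BGR)[y:y+100,x:x+130],None,fx=3,fy=3))
cv2.imwrite('pics/g1.png',np.hstack(ims))"
```

```text
time: 2.1
ee_pos: [0.6175, -0.2962, 0.1861]
tcp_rot: [-90.0, -0.0, -7.6]
wrist_force: [0.3, 0.0, 0.2]
opening: 0.0854
[ 0.61753573 -0.29623633  0.18609493] [0.3015633  0.03813455 0.18431726]
```

View pics/g1.png

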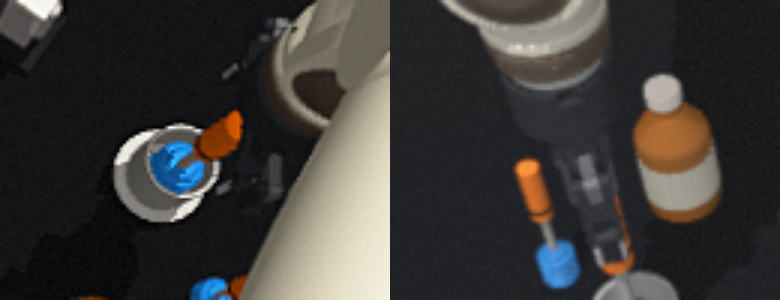

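The two fingers straddle the orange handle: in the top crop they sit near (230,75) and (240,185), with the handle end at (235,125). Closing now.

```bash
python3 -m crank '0 0 0 0 0 0; 0 0 0 0 0 0; 0 0 0 0 0 0; 0 0 0 0 0 0; 0 0 0 0 0 0; 0 0 0 0 0 0; 0 0 0 0 0 0; 0 0 0 0 0 0' 1 60
```

```text
time: 3.0
ee_pos: [0.6186, -0.2957, 0.1855]
tcp_rot: [-90.0, -0.0, -7.5]
wrist_force: [0.2, -0.7, 4.4]
opening: 0.0249
```

```bash
python3 -m crank '0 -0.015 0 0 0 0; 0 -0.035 0 0 0 0; 0 -0.055 0 0 0 0; 0 -0.075 0 0 0 0; 0 -0.095 0 0 0 0; 0 -0.115 0 0 0 0; 0 -0.115 0 0 0 0; 0 -0.115 0 0 0 0' - 60
python3 - <<'E'
from h import *
print(bot.get_obs()["q"].round(1))
row(cupo+ax*.339,Rt(ax,E0),"prepre")
for n in C: cv2.imwrite(f"pics/{n}1.png",vision.camera(n)[:,:,::-1])
I={n:cv2.imread(f"pics/{n}1.png") for n in C}
o=bot.get_obs();t=o["ee_pos"];print(t,o["wrist_force"])
out=[]
Z=np.array([0,0,1.]);f=t-.179*Z
for n in C:
    c=proj(n,f+.04*Z)[0].astype(int)-(65,50)
    im=cv2.resize(I[n][c[1]:c[1]+100,c[0]:c[0]+130],None,fx=3,fy=3,interpolation=cv2.INTER_NEAREST)
    for q in (ring(f,Z,.018),ring(f+.01*Z,Z,.023),ring(f+.064*Z,Z,.023),ring(f+.125*Z,Z,.013)):
        cv2.polylines(im,[np.int32(np.round((proj(n,q)-c+.5)*3))],True,(0,0,255),1)
    out.append(im)
cv2.imwrite("pics/g2.png",np.hstack(out))
print([ (n,onplane(n,uv,.0)) for n,uv in (("top",(413.4,261.6)),("top",(390,160)))])
E
```

```text
time: 3.8
ee_pos: [0.6188, -0.2958, 0.2992]
tcp_rot: [-90.0, 0.0, -7.5]
wrist_force: [0.2, -0.3, -2.2]
opening: 0.0244
[-25.5  28.7  46.  107.3   0.   72. ]
prepre [-0.1687 -0.009   0.2803  0.6281 -0.0053  0.0012] dist 0.327 turn 36.0
[ 0.61840717 -0.29563136  0.29837495] [ 0.13519495 -0.75530721 -1.07542044]
[('top', array([ 0.4686205, -0.2130961,  0.       ])), ('top', array([ 0.76502252, -0.15991039,  0.        ]))]
```

View pics/g2.png

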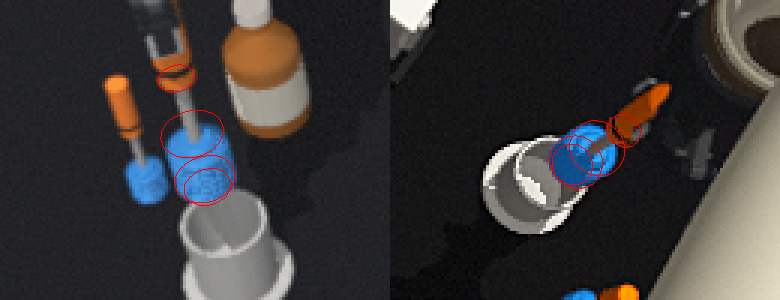

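```bash
python3 -m crank '-0.008 0 0.014 0.03 0 0; -0.03 -0.002 0.05 0.11 0 0; -0.06 -0.003 0.1 0.22 0 0; -0.09 -0.005 0.15 0.335 0 0; -0.12 -0.006 0.2 0.447 0 0; -0.145 -0.008 0.24 0.538 0 0; -0.162 -0.009 0.269 0.603 -0.005 0; -0.169 -0.009 0.28 0.628 -0.005 0' - 60
python3 -m crank '0 0 0 0 0 0; 0 0 0 0 0 0'
python3 - <<'E'
from h import *
print(bot.get_obs()["q"].round(1))
row(cupo+ax*.339,Rt(ax,E0),"prepre")
for n in C: cv2.imwrite(f"pics/{n}2.png",vision.camera(n)[:,:,::-1])
I={n:cv2.imread(f"pics/{n}2.png") for n in C}
o=bot.get_obs();t=o["ee_pos"];R=Ro.from_euler("xyz",o["tcp_rot"],degrees=True).as_matrix();print(t,o["wrist_force"])
a=-R[:,1];f=t-.179*a
def head(f,a): a=a/np.linalg.norm(a);return np.r_[ring(f,a,.018),ring(f+.008*a,a,.023),ring(f+.064*a,a,.023)]
T={};out=[]
for n in C:
    h=cv2.cvtColor(I[n],cv2.COLOR_BGR2HSV);m=((h[...,0]>=98)&(h[...,0]<=112)&(h[...,1]>120)&(h[...,2]>70))
    w=np.zeros_like(m);u,v=np.int32(proj(n,f+.03*a)[0]);w[v-24:v+24,u-24:u+24]=1
    m=cv2.morphologyEx(biggest(m&w).astype(np.uint8),cv2.MORPH_CLOSE,np.ones((5,5)))
    T[n]=mom(m*255);print(n,m.sum(),T[n].round(1),hullmom(n,head(f,a)).round(1))
    c=(u-65,v-65)
    im=cv2.resize(I[n][c[1]:c[1]+130,c[0]:c[0]+130],None,fx=3,fy=3,interpolation=cv2.INTER_NEAREST)
    for q in (ring(f,a,.018),ring(f+.064*a,a,.023),ring(f+.125*a,a,.013),ring(cupo+.105*ax,ax,.033)):
        cv2.polylines(im,[np.int32(np.round((proj(n,q)-c+.5)*3))],True,(0,0,255),1)
    out.append(im)
cv2.imwrite("pics/g3.png",np.hstack(out))
E
```

```text
time: 4.7
ee_pos: [0.4852, 0.0065, 0.3082]
tcp_rot: [-53.9, 0.0, -7.2]
wrist_force: [1.1, -1.1, -0.3]
opening: 0.0248
time: 4.9
ee_pos: [0.4872, 0.0039, 0.3085]
tcp_rot: [-54.1, -0.1, -7.2]
wrist_force: [-0.7, 0.3, -1.4]
opening: 0.0248
[-1.840e+01  1.000e-01  6.400e+00  1.043e+02  3.520e+01  7.620e+01]
prepre [0.0009 0.0003 0.0001 0.0013 0.0007 0.001 ] dist 0.001 turn 0.1
[0.48786792 0.00337702 0.30863729] [ 1.63336446  0.27381546 -1.546572  ]
scene 402 [308.1 134.9   5.9   5.7   0.9] [305.9 133.8   6.6   6.2   2.1]
top 662 [306.6 245.3   8.8   9.2  -1.4] [ 3.037e+02  2.454e+02  7.800e+00  5.400e+00 -1.000e-01]
```

View pics/g3.png

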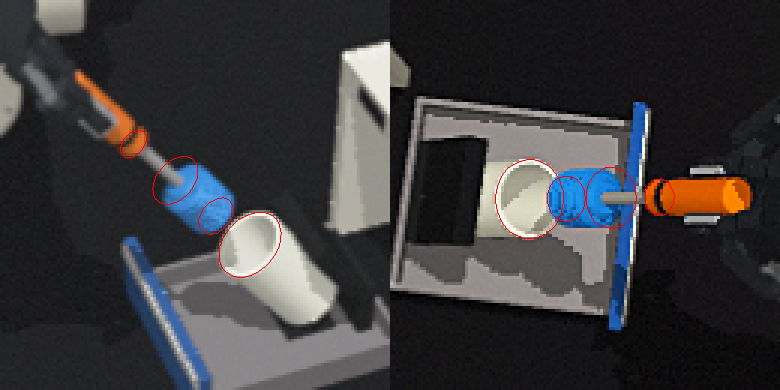

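The scene crop shows the head's foot end at (232,213), which matches the model outline, aligned with the cup mouth at (250,245). In the top crop, the foot's left edge at (548,197) is also within about 1 px of the model. Entering gently.

```bash
python3 -m crank '0 0.01 0 0 0 0; 0.001 0.025 0 0 0 0; 0.001 0.04 0 0 0 0; 0.001 0.055 0 0 0 0; 0.001 0.07 0 0 0 0; 0.001 0.08 0 0 0 0; 0.001 0.085 0 0 0 0; 0.001 0.085 0 0 0 0'
python3 - <<'E'
from h import *
row(cupo+ax*(.179+.014),Rt(ax,E0),"down")
o=bot.get_obs();R=Ro.from_euler("xyz",o["tcp_rot"],degrees=True).as_matrix();print(R.T@o["wrist_force"])
for n in C: cv2.imwrite(f"pics/{n}3.png",vision.camera(n)[:,:,::-1])
E
```

```text
time: 5.8
ee_pos: [0.4949, 0.0536, 0.2399]
tcp_rot: [-54.0, -0.0, -7.2]
wrist_force: [0.4, -0.9, -1.7]
opening: 0.0247
down [-0.0005  0.0612 -0.0001  0.0004  0.0002  0.0007] dist 0.061 turn 0.0
[ 0.47733914  0.90344265 -1.68553009]
```

```bash
python3 -m crank '0 0.01 0 0 0 0; 0 0.02 0 0 0 0; 0 0.03 0 0 0 0; 0 0.04 0 0 0 0; 0 0.048 0 0 0 0; 0 0.055 0 0 0 0; 0 0.055 0 0 0 0'
python3 - <<'E'
from h import *
row(cupo+ax*(.179+.014),Rt(ax,E0),"down")
o=bot.get_obs();R=Ro.from_euler("xyz",o["tcp_rot"],degrees=True).as_matrix();print(R.T@o["wrist_force"])
I={n:cv2.cvtColor(vision.camera(n),cv2.COLOR_RGB2BGR) for n in C}
t=o["ee_pos"];a=-R[:,1];f=t-.179*a;out=[]
for n in C:
    c=np.int32(proj(n,cupo+.12*ax)[0])-(50,50)
    im=cv2.resize(I[n][c[1]:c[1]+100,c[0]:c[0]+100],None,fx=4,fy=4,interpolation=cv2.INTER_NEAREST)
    for q in (ring(f+.064*a,a,.023),ring(f+.125*a,a,.013),ring(cupo+.105*ax,ax,.029)):
        cv2.polylines(im,[np.int32(np.round((proj(n,q)-c+.5)*4))],True,(0,0,255),1)
    out.append(im)
cv2.imwrite("pics/g4.png",np.hstack(out))
E
```

```text
time: 6.6
ee_pos: [0.4987, 0.086, 0.1951]
tcp_rot: [-54.0, -0.0, -7.2]
wrist_force: [-0.1, 0.1, -1.2]
opening: 0.0248
down [-0.0003  0.0058 -0.0002  0.0003  0.0004  0.0004] dist 0.006 turn 0.0
[-0.07405199  0.99241024 -0.62662981]
```

View pics/g4.png

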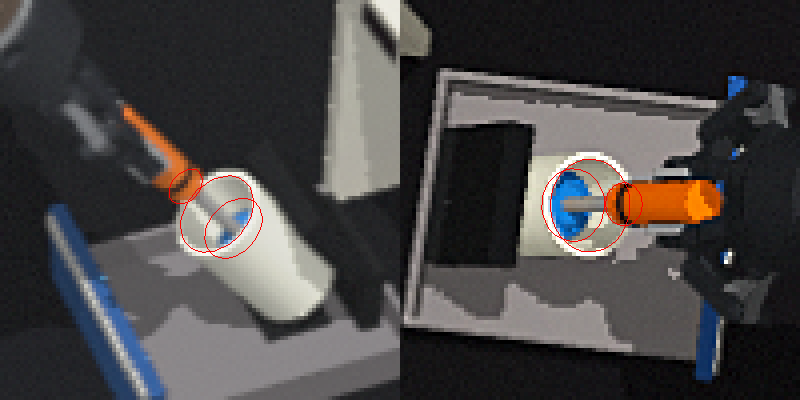

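The stem is centred in the cup mouth in both crops, at (215,215) in the scene crop and (590,203) in the top crop. There's no contact force, so I'm starting the strokes.

```bash
python3 -m crank '0 0.004 0 0 0 0; 0 0.0065 0 0 0 0; 0 0.0065 0 0 0 0; 0 0.0065 0 0 0 0; 0 -0.01 0 0 0 0; 0 -0.03 0 0 0 0; 0 -0.05 0 0 0 0; 0 -0.05 0 0 0 0' && python3 -m crank '0 0 0 0 0 0; 0 0.018 0 0 0 0; 0 0.036 0 0 0 0; 0 0.05 0 0 0 0; 0 0.0565 0 0 0 0; 0 0.0565 0 0 0 0; 0 0.0565 0 0 0 0; 0 0.0565 0 0 0 0'; python3 -c "
from h import *
row(cupo+ax*(.179+.013),Rt(ax,E0),'down')"
```

```text
time: 7.5
ee_pos: [0.4961, 0.0553, 0.2384]
tcp_rot: [-54.0, -0.3, -7.3]
wrist_force: [0.2, 0.6, -1.8]
opening: 0.0247
time: 8.3
ee_pos: [0.4998, 0.089, 0.1912]
tcp_rot: [-54.0, -0.1, -7.3]
wrist_force: [0.0, -0.4, -1.1]
opening: 0.0247
down [-0.001   0.0019 -0.0005  0.0003  0.0007  0.0024] dist 0.002 turn 0.1
```

```bash
python3 -m crank '0 0.001 0 0 0 0; 0 0.002 0 0 0 0; 0 0.003 0 0 0 0; 0 0.003 0 0 0 0'; python3 -m crank '0 0.001 0 0 0 0; 0 0.001 0 0 0 0'; python3 -m crank '0 0.001 0 0 0 0; 0 0.001 0 0 0 0'
```

```text
time: 8.7
ee_pos: [0.4998, 0.091, 0.1881]
tcp_rot: [-54.0, -0.1, -7.2]
wrist_force: [-0.4, -1.0, -1.1]
opening: 0.0248
time: 8.9
ee_pos: [0.4998, 0.0916, 0.1873]
tcp_rot: [-54.0, -0.1, -7.2]
wrist_force: [-0.3, 0.6, -1.8]
opening: 0.0247
time: 9.1
ee_pos: [0.4999, 0.0922, 0.1865]
tcp_rot: [-54.0, -0.1, -7.2]
wrist_force: [-0.1, 0.1, -1.1]
opening: 0.0249
```

```bash
for i in 1 2 3; do python3 -m crank '0 0.001 0 0 0 0; 0 0.001 0 0 0 0' | grep -E "ee_pos|force"; done
```

```text
ee_pos: [0.5, 0.0928, 0.1857]
wrist_force: [-0.9, 0.5, -2.1]
ee_pos: [0.5003, 0.0932, 0.1855]
wrist_force: [-0.0, -3.7, 2.2]
ee_pos: [0.5004, 0.0939, 0.1851]
wrist_force: [-2.2, -3.7, 6.1]
```

Light touch (about 6 N) at TCP z≈0.1855, so the floor depth is confirmed and the earlier strokes ended about 7 mm above it. Continuing.

```bash
python3 -m crank '0 -0.005 0 0 0 0; 0 -0.02 0 0 0 0; 0 -0.04 0 0 0 0; 0 -0.06 0 0 0 0; 0 -0.066 0 0 0 0; 0 -0.066 0 0 0 0; 0 -0.066 0 0 0 0' && python3 -m crank '0 0.018 0 0 0 0; 0 0.036 0 0 0 0; 0 0.05 0 0 0 0; 0 0.056 0 0 0 0; 0 0.056 0 0 0 0; 0 0.056 0 0 0 0; 0 0.056 0 0 0 0' && python3 -m crank '0 -0.005 0 0 0 0; 0 -0.02 0 0 0 0; 0 -0.04 0 0 0 0; 0 -0.056 0 0 0 0; 0 -0.058 0 0 0 0; 0 -0.06 0 0 0 0; 0 -0.06 0 0 0 0'; python3 -c "
from h import *
o=bot.get_obs();print(cupo,(o['ee_pos']-cupo)@ax-.179-.003)"
```

```text
time: 10.4
ee_pos: [0.4951, 0.0557, 0.2368]
tcp_rot: [-54.0, -0.0, -7.2]
wrist_force: [1.1, 1.2, -0.9]
opening: 0.0246
time: 11.1
ee_pos: [0.4996, 0.0879, 0.1928]
tcp_rot: [-54.0, -0.1, -7.2]
wrist_force: [-1.5, 0.7, -1.8]
opening: 0.0247
time: 11.8
ee_pos: [0.4949, 0.0531, 0.2405]
tcp_rot: [-54.0, -0.1, -7.2]
wrist_force: [0.4, -0.1, -1.3]
opening: 0.0245
[0.5131 0.2018 0.0341] 0.07301636448409132
```

```bash
python3 -m crank '0 -0.02 0 0 0 0; 0 -0.04 0 0 0 0; 0 -0.06 0 0 0 0; 0 -0.08 0 0 0 0; 0 -0.1 0 0 0 0; 0 -0.1 0 0 0 0; 0 -0.1 0 0 0 0'; python3 -c "
from h import *
row([.618,-.2927,.3],Rt([0,0,1],E0),'abovepot')"
```

```text
time: 12.5
ee_pos: [0.4876, -0.0049, 0.321]
tcp_rot: [-54.0, -0.1, -7.3]
wrist_force: [0.6, 0.9, -1.7]
opening: 0.0242
abovepot [ 1.657e-01 -1.410e-01 -2.301e-01 -6.281e-01 -5.000e-04  1.200e-03] dist 0.317 turn 36.0
```

```bash
python3 -m crank '0.01 -0.008 -0.014 -0.038 0 0; 0.03 -0.026 -0.042 -0.114 0 0; 0.058 -0.049 -0.08 -0.22 0 0; 0.086 -0.074 -0.12 -0.328 0 0; 0.114 -0.097 -0.158 -0.432 0 0; 0.142 -0.121 -0.197 -0.538 0 0; 0.16 -0.136 -0.222 -0.606 0 0; 0.1657 -0.141 -0.23 -0.628 0 0.001' && python3 -m crank '0 0 0 0 0 0; 0 0 0 0 0 0; 0 0 0 0 0 0'
python3 - <<'E'
from h import *
row([.618,-.2927,.3],Rt([0,0,1],E0),'abovepot')
I={n:cv2.cvtColor(vision.camera(n),cv2.COLOR_RGB2BGR) for n in C}
o=bot.get_obs();R=Ro.from_euler("xyz",o["tcp_rot"],degrees=True).as_matrix();t=o["ee_pos"];a=-R[:,1];f=t-.182*a;out=[];T={}
def head(f): return np.r_[ring(f,a,.018),ring(f+.008*a,a,.023),ring(f+.060*a,a,.023)]
for n in C:
    h=cv2.cvtColor(I[n],cv2.COLOR_BGR2HSV);m=((h[...,0]>=98)&(h[...,0]<=112)&(h[...,1]>120)&(h[...,2]>50))
    w=np.zeros_like(m);u,v=np.int32(proj(n,f+.03*a)[0]);w[v-24:v+24,u-24:u+24]=1
    m=cv2.morphologyEx(biggest(m&w).astype(np.uint8),cv2.MORPH_CLOSE,np.ones((7,7)));T[n]=mom(m*255)
    out.append(0);c=np.array((u-50,v-40));im=cv2.resize(I[n][c[1]:c[1]+100,c[0]:c[0]+100],None,fx=4,fy=4,interpolation=cv2.INTER_NEAREST)
    for q in (ring(f,a,.018),ring(f+.064*a,a,.023),ring(np.r_[.619,-.2905,.075],a,.034)):
        cv2.polylines(im,[np.int32(np.round((proj(n,q)-c+.5)*4))],True,(0,0,255),1)
    out[-1]=im
g=lambda f:np.r_[hullmom("top",head(f))[:2]-T["top"][:2],hullmom("scene",head(f))[:2]-T["scene"][:2]]
r=least_squares(g,f,diff_step=1e-4);print("foot fit",r.x,r.fun.round(2),"model",f)
cv2.imwrite("pics/g5.png",np.hstack(out))
E
```

```text
time: 13.3
ee_pos: [0.6197, -0.2947, 0.2969]
tcp_rot: [-90.1, 0.2, -7.3]
wrist_force: [0.5, 1.1, -2.2]
opening: 0.0251
time: 13.6
ee_pos: [0.6175, -0.2916, 0.3017]
tcp_rot: [-89.9, -0.1, -7.2]
wrist_force: [-0.7, 0.0, -1.0]
opening: 0.0248
abovepot [ 0.0006  0.0017 -0.001  -0.0009  0.0004  0.0012] dist 0.002 turn 0.1
foot fit [ 0.61821464 -0.29083379  0.11664728] [-0.06 -0.02 -0.06 -0.01] model [ 0.61785157 -0.2918917   0.11994496]
```

View pics/g5.png

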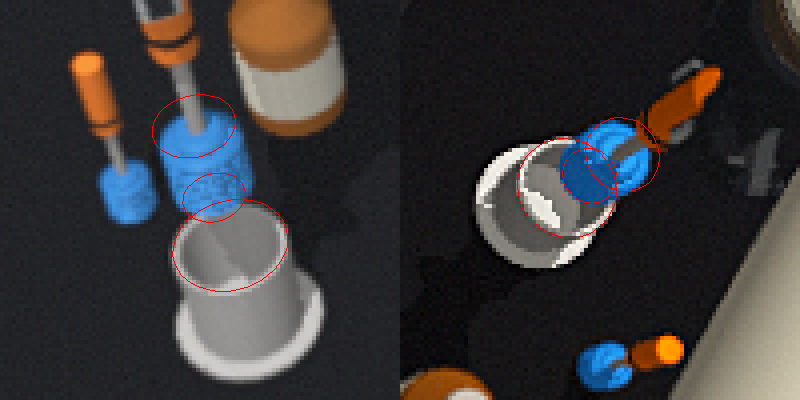

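The head hangs above the pot, with the foot fit at (0.618,-0.291) against the pot axis at (0.619,-0.2905). The pot outline matches in both views, so I'm lowering the brush.

```bash
python3 -m crank '0 0.01 0 0 0 0; 0 0.025 0 0 0 0; 0 0.04 0 0 0 0; 0 0.05 0 0 0 0; 0 0.06 0 0 0 0; 0 0.06 0 0 0 0' && python3 -m crank '0 0.01 0 0 0 0; 0 0.02 0 0 0 0; 0 0.03 0 0 0 0; 0 0.04 0 0 0 0; 0 0.046 0 0 0 0; 0 0.05 0 0 0 0; 0 0.05 0 0 0 0; 0 0.05 0 0 0 0'
```

```text
time: 14.3
ee_pos: [0.6174, -0.2924, 0.24]
tcp_rot: [-90.0, 0.0, -7.2]
wrist_force: [0.7, 0.3, -1.9]
opening: 0.0245
time: 15.1
ee_pos: [0.6181, -0.2929, 0.1913]
tcp_rot: [-90.0, -0.1, -7.2]
wrist_force: [0.1, -0.4, -0.7]
opening: 0.0245
```

```bash
for i in 1 2 3; do python3 -m crank '0 0.001 0 0 0 0; 0 0.001 0 0 0 0' | grep -E "ee_pos|force"; done
```

```text
ee_pos: [0.6181, -0.2929, 0.1902]
wrist_force: [0.5, 1.2, -2.2]
ee_pos: [0.618, -0.2929, 0.1889]
wrist_force: [-0.4, -0.4, -1.1]
ee_pos: [0.6179, -0.2928, 0.1878]
wrist_force: [0.1, -0.9, -1.1]
```

```bash
for i in 1 2; do python3 -m crank '0 0.001 0 0 0 0; 0 0.001 0 0 0 0' | grep -E "ee_pos|force"; done
```

```text
ee_pos: [0.6179, -0.2928, 0.1868]
wrist_force: [-0.2, -0.1, -1.1]
ee_pos: [0.6179, -0.2928, 0.1858]
wrist_force: [0.4, 0.5, -2.4]
```

```bash
python3 -m crank '0 0.001 0 0 0 0; 0 0.001 0 0 0 0'; python3 -m crank '0 0 0 0 0 0; 0 0 0 0 0 0; 0 0 0 0 0 0; 0 0 0 0 0 0; 0 0 0 0 0 0; 0 0 0 0 0 0; 0 0 0 0 0 0; 0 0 0 0 0 0' -1
```

```text
time: 16.3
ee_pos: [0.6181, -0.2929, 0.1855]
tcp_rot: [-90.0, -0.1, -7.2]
wrist_force: [-0.8, -0.1, 1.9]
opening: 0.0243
time: 17.1
ee_pos: [0.618, -0.2929, 0.185]
tcp_rot: [-90.0, -0.0, -7.2]
wrist_force: [0.2, 0.4, -0.2]
opening: 0.0854
```

```bash
python3 -m crank '0 -0.01 0 0 0 0; 0 -0.03 0 0 0 0; 0 -0.05 0 0 0 0; 0 -0.07 0 0 0 0; 0 -0.09 0 0 0 0; 0 -0.11 0 0 0 0; 0 -0.11 0 0 0 0; 0 -0.11 0 0 0 0'
python3 - <<'E'
from h import *
row([.487,-.01,.2],Rt(ax,E0),'wp')
I={n:cv2.cvtColor(vision.camera(n),cv2.COLOR_RGB2BGR) for n in C}
cv2.imwrite("pics/g6.png",np.hstack([cv2.resize(I[n][y:y+100,x:x+100],None,fx=4,fy=4) for n,x,y in(("scene",130,190),("top",385,150))]))
E
```

```text
time: 17.9
ee_pos: [0.6182, -0.293, 0.2952]
tcp_rot: [-90.0, -0.1, -7.2]
wrist_force: [0.4, -0.1, 0.3]
opening: 0.0852
wp [-1.658e-01  9.490e-02  2.643e-01  6.286e-01  2.000e-04  1.600e-03] dist 0.326 turn 36.0
```

View pics/g6.png

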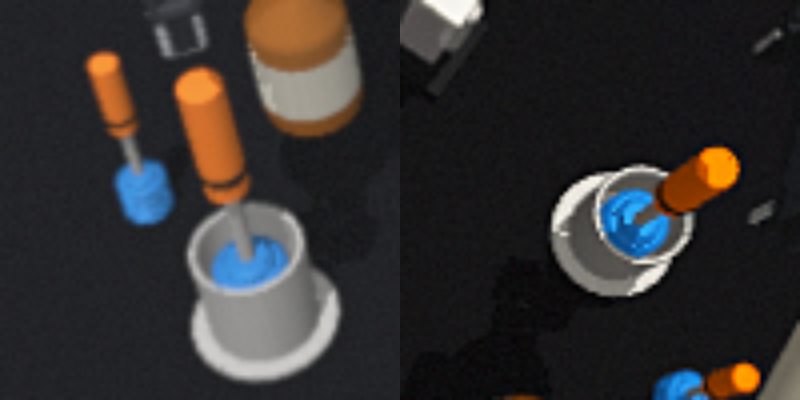

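The brush stands upright in its pot, with the handle end at (200,88) in the scene crop and the head within the pot rim. The bystanders look unmoved. Going to the drawer.

```bash
python3 -m crank '-0.015 0.005 0.02 0.05 0 0; -0.035 0.015 0.055 0.13 0 0; -0.06 0.03 0.095 0.22 0 0; -0.085 0.045 0.135 0.32 0 0; -0.11 0.06 0.175 0.42 0 0; -0.135 0.075 0.215 0.51 0 0; -0.155 0.088 0.247 0.588 0 0; -0.166 0.095 0.264 0.628 0 0.001' 1 && python3 -m crank '0 0 0 0 0 0; 0 0 0 0 0 0; 0 0 0 0 0 0'
python3 - <<'E'
from h import *
row([.488,.005,.045],Rt(ax,E0),'start')
row(np.array([.488,.005,.045])+X*.1,Rt(ax,E0),'start+100mm X')
E
```

```text
time: 18.8
ee_pos: [0.484, -0.0079, 0.1977]
tcp_rot: [-53.8, 0.2, -7.2]
wrist_force: [-0.5, -0.2, 1.0]
opening: -0.0001
time: 19.1
ee_pos: [0.4871, -0.0108, 0.2003]
tcp_rot: [-54.1, -0.0, -7.2]
wrist_force: [0.4, -1.3, 0.7]
opening: 0.0
start [-0.0012  0.135  -0.0783  0.0015  0.0002  0.0007] dist 0.156 turn 0.1
start+100mm X [-0.0012  0.1937  0.0027  0.0015  0.0002  0.0007] dist 0.194 turn 0.1
```

```bash
python3 -m crank '0 0.02 -0.012 0 0 0; 0 0.045 -0.026 0 0 0; 0 0.07 -0.041 0 0 0; 0 0.095 -0.055 0 0 0; -0.001 0.115 -0.067 0 0 0; -0.001 0.128 -0.074 0 0 0; -0.001 0.135 -0.078 0 0 0; -0.001 0.135 -0.078 0 0 0' && python3 -m crank '0 0.003 0.004 0 0 0; 0 0.006 0.008 0 0 0; 0 0.009 0.012 0 0 0; 0 0.012 0.016 0 0 0; 0 0.015 0.02 0 0 0; 0 0.018 0.024 0 0 0; 0 0.021 0.028 0 0 0; 0 0.0235 0.0325 0 0 0'
```

```text
time: 19.9
ee_pos: [0.4876, 0.0058, 0.0443]
tcp_rot: [-54.0, 0.1, -7.2]
wrist_force: [-0.8, 0.6, 0.3]
opening: 0.0002
time: 20.7
ee_pos: [0.4924, 0.0458, 0.0445]
tcp_rot: [-54.1, 0.0, -7.2]
wrist_force: [0.1, -6.8, -4.2]
opening: -0.0001
```

```bash
python3 -m crank '0 0.006 0.008 0 0 0; 0 0.013 0.018 0 0 0; 0 0.0205 0.0285 0 0 0; 0 0.028 0.039 0 0 0; 0 0.0355 0.049 0 0 0; 0 0.043 0.0595 0 0 0; 0 0.051 0.0705 0 0 0; 0 0.0587 0.081 0 0 0'; python3 -c "
from h import *
cv2.imwrite('pics/g7.png',np.vstack([cv2.resize(cv2.cvtColor(vision.camera(n),cv2.COLOR_RGB2BGR)[y:y+150,x:x+250],None,fx=2,fy=2) for n,x,y in(('scene',250,60),('top',80,160))]))"
```

```text
time: 21.5
ee_pos: [0.5048, 0.145, 0.0443]
tcp_rot: [-54.1, 0.1, -7.3]
wrist_force: [-0.3, -7.1, -1.3]
opening: 0.0001
```

View pics/g7.png

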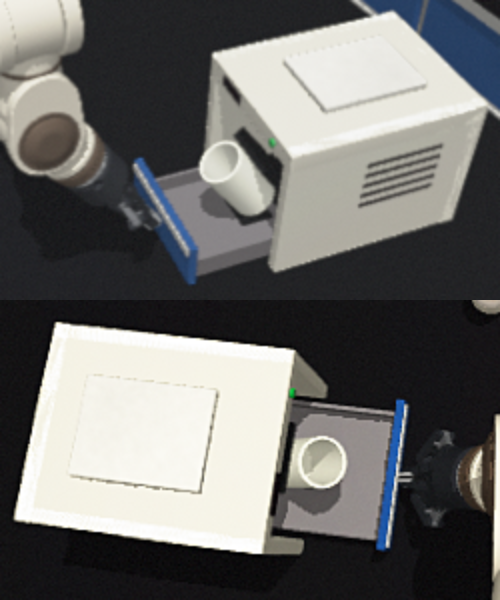

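The drawer slides well, with the fingers centred on the panel at (150,215) in the scene crop. The panel still stands well out of the box.

```bash
python3 -m crank '0 0.0035 0.005 0 0 0; 0 0.0075 0.0105 0 0 0; 0 0.0115 0.016 0 0 0; 0 0.0155 0.0215 0 0 0; 0 0.0185 0.0255 0 0 0; 0 0.0205 0.0285 0 0 0; 0 0.0225 0.031 0 0 0; 0 0.0235 0.0324 0 0 0' && for i in 1 2 3; do python3 -m crank '0 0.0006 0.0008 0 0 0; 0 0.0012 0.0016 0 0 0; 0 0.0018 0.0024 0 0 0; 0 0.0018 0.0024 0 0 0' | grep -E "ee_pos|force"; done
```

```text
time: 22.4
ee_pos: [0.5097, 0.1844, 0.0449]
tcp_rot: [-54.1, 0.1, -7.2]
wrist_force: [-2.9, -6.3, 2.3]
opening: 0.0002
ee_pos: [0.5101, 0.1874, 0.0449]
wrist_force: [-2.2, -3.0, 2.2]
ee_pos: [0.5104, 0.1903, 0.0448]
wrist_force: [-4.0, -4.2, 1.6]
ee_pos: [0.5109, 0.1933, 0.0448]
wrist_force: [-3.4, -4.6, 1.4]
```

```bash
for i in 1 2 3; do python3 -m crank '0 0.0006 0.0008 0 0 0; 0 0.0012 0.0016 0 0 0; 0 0.0018 0.0024 0 0 0; 0 0.0023 0.0032 0 0 0; 0 0.0023 0.0032 0 0 0' | grep -E "ee_pos|force"; done
```

```text
ee_pos: [0.5113, 0.1972, 0.0448]
wrist_force: [-3.4, -4.5, 2.1]
ee_pos: [0.5118, 0.2011, 0.0448]
wrist_force: [-2.6, -4.9, 1.0]
ee_pos: [0.5123, 0.205, 0.0449]
wrist_force: [-2.5, -5.0, 2.5]
```

```bash
for i in 1 2; do python3 -m crank '0 0.0006 0.0008 0 0 0; 0 0.0012 0.0016 0 0 0; 0 0.0012 0.0016 0 0 0' | grep -E "ee_pos|force"; done
```

```text
ee_pos: [0.5125, 0.2066, 0.0448]
wrist_force: [-5.0, -9.0, 4.1]
ee_pos: [0.5126, 0.2069, 0.0447]
wrist_force: [-11.9, -25.9, 14.5]
```

```bash
python3 -m crank '0 -0.003 -0.004 0 0 0; 0 -0.012 -0.016 0 0 0; 0 -0.024 -0.033 0 0 0; 0 -0.04 -0.055 0 0 0; 0 -0.06 -0.08 0 0 0; 0 -0.08 -0.1 0 0 0; 0 -0.1 -0.12 0 0 0; 0 -0.1 -0.12 0 0 0'
python3 - <<'E'
from h import *
I={n:cv2.cvtColor(vision.camera(n),cv2.COLOR_RGB2BGR) for n in C}
cv2.imwrite("pics/g8.png",np.vstack([I["scene"][0:300,100:600],I["top"][100:350,80:580]]))
h=cv2.cvtColor(I["top"],cv2.COLOR_BGR2HSV)
m=biggest((h[...,0]>100)&(h[...,0]<125)&(h[...,1]>120)&(h[...,2]>70)&(np.indices((400,640))[1]<330)&(np.indices((400,640))[1]>150)&(np.indices((400,640))[0]>170)&(np.indices((400,640))[0]<320))
S=np.array([onplane("top",(np.where(m[y])[0].max()+.5,y),.074) for y in np.where(m.any(1))[0][6:-6]]);p=np.polyfit(S[:,0],S[:,1],1)
print("panel edge y at .5",np.polyval(p,.5),"shift",(np.polyval(p,.5)-.0529)*.992)
E
```

```text
time: 26.5
ee_pos: [0.4941, 0.0523, 0.0558]
tcp_rot: [-54.0, -0.0, -7.4]
wrist_force: [-0.6, 0.4, 0.3]
opening: -0.0001
panel edge y at .5 0.22149746686828858 shift 0.16724868713334226
```

View pics/g8.png

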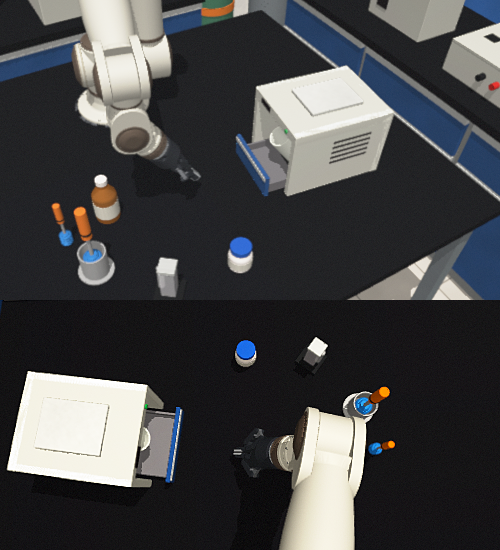

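Run:
```python
from h import *
I=cv2.imread("pics/top0.png").astype(int).sum(2)
S=[]
for y in range(195,275,4):
    row_=I[y,200:245]; g=np.diff(row_); x=200+np.argmin(g)+.5; S.append(onplane("top",(x,y),.215))
S=np.array(S);d=S@X;print(np.round(d,4),"front",np.median(d))
pan=np.array([.5,.2215,.074]);print("proud",np.median(d)-pan@X, "cup home rim near front", )
```

```text
[0.3433 0.3441 0.3425 0.3433 0.3441 0.3426 0.3434 0.3442 0.3426 0.3434
 0.3442 0.3427 0.3436 0.3421 0.3429 0.3437 0.3423 0.3431 0.3439 0.3448] front 0.3433393269481602
proud 0.060889176948160206 cup home rim near front
```

The panel stands 61 mm proud (62 mm means home), and the push ended against a hard stop. Handing in.

```bash
python3 -m crank '0 0 0 0 0 0; 0 0 0 0 0 0; 0 0 0 0 0 0'; python3 -c "
from workcell import bot
print(bot.job_done())"
```

```text
time: 26.9
ee_pos: [0.4934, 0.0556, 0.0552]
tcp_rot: [-54.0, 0.0, -7.1]
wrist_force: [0.4, 0.3, 0.4]
opening: -0.0001
the job is handed in; nothing more can be done
None
```

The whole job was carried out and handed in at 26.9 s of the 67 s allowed; no verdict is reported, so the results below are my own measurements.

- **Scrubbing:** I took the larger brush from its pot and made three strokes in line with the cup. The downs ended about 5–14 mm up in the cup's frame, whose inner floor is at 5 mm, and the ups at about 70 mm. During the second stroke I lowered the foot gently onto the cup floor to check the depth, at about 7 N against the 40 N limit.
- **Brush in the pot:** I lowered it until it touched the pot floor at about 2 N, then let go. The last picture shows it standing upright.
- **Drawer:** I pushed it until it met a hard stop, with the force rising to about 30 N over the last 0.3 mm. The camera puts the front panel 61 mm proud of the front face, against a nominal 62 mm. By the camera the drawer travelled 167 mm.
- **Bottle, jar and meter:** They look unmoved in the last picture; I did not measure their positions again. The gripper is clear of everything.

Two small disagreements came up:
- The cup floor was about 3 mm higher than my first estimate.
- The two cameras differed by about 3 mm on the pot's position, so I aimed between them.

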